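Get the fan hub out from behind the bottles

TASK

The white fan hub in the blue parts tray is hemmed in by three bottles: stand all three bottles upright on the grey side mat, leaving the hub where it is meanwhile, then seat the hub upright inside the metal rim on the green fixture, and only then stand each bottle back on the pad of its own cap colour, centred on it. Knock nothing over, leave the bin of eyebolts where it is, and let go of everything at the end.

Things in the scene. Friction and masses are not known exactly. Their poses are not given: they have to be found in the camera images.
- yellow_bottle (a point): upright white plastic bottle, 110 mm tall: straight round body 44 mm in diameter up to 86 mm, then a shoulder, and a yellow screw cap 34 mm in diameter from 92 mm to the top; a yellow band round the body; about 0.18 kg. The point is on its axis half-way up, 55 mm above its underside; z is up the bottle. It starts standing on the yellow pad
- red_bottle (a point): upright white plastic bottle, 110 mm tall: straight round body 44 mm in diameter up to 86 mm, then a shoulder, and a red screw cap 34 mm in diameter from 92 mm to the top; a red band round the body; about 0.18 kg. The point is on its axis half-way up, 55 mm above its underside; z is up the bottle. It starts standing on the red pad
- green_bottle (a point): upright white plastic bottle, 110 mm tall: straight round body 44 mm in diameter up to 86 mm, then a shoulder, and a green screw cap 34 mm in diameter from 92 mm to the top; a green band round the body; about 0.18 kg. The point is on its axis half-way up, 55 mm above its underside; z is up the bottle. It starts standing on the green pad
- white_hub (a point): white plastic fan hub: round ribbed base 44 mm in diameter and 24 mm high (the ribs are for show), with a thin round stem (20 mm) on top, 42 mm tall in all; about 0.06 kg. The point is on its axis half-way up, 21 mm above its underside; z is up the hub. It starts upright on the floor of the blue tray (150 x 210 mm, rim 18 mm high), about 60 mm from the axes of the three bottles, which stand so close round it that the gripper cannot come down on it
- pad_yellow: flat round yellow pad, 60 mm in diameter and 3 mm thick, fixed on the 5 mm thick floor of the shallow blue parts tray; the home of the yellow-capped bottle. Origin at the centre of its underside, z up (top face 3 mm above)
- pad_red: flat round red pad, 60 mm in diameter and 3 mm thick, fixed on the 5 mm thick floor of the shallow blue parts tray; the home of the red-capped bottle. Origin at the centre of its underside, z up (top face 3 mm above)
- pad_green: flat round green pad, 60 mm in diameter and 3 mm thick, fixed on the 5 mm thick floor of the shallow blue parts tray; the home of the green-capped bottle. Origin at the centre of its underside, z up (top face 3 mm above)
- nest (a point): seat of the assembly fixture: a dark green square block (120 x 120 x 12 mm, fixed) carries a round aluminium rim, 68 mm inside diameter, 80 mm outside, 5 mm high. The point is the centre of the flat seat inside the rim, on the block's top face; z up
- side_mat: plain grey rubber mat, the side area: 140 mm along its x, 220 mm along its y, 3 mm thick, fixed on the bench. Origin at the centre of its underside, z up
- bolt_bin: bystander: small light blue open bin with steel eyebolts, 90 x 110 mm, 40 mm high, loose, on the far side of the work. Origin at the centre of its underside
There are look-alikes about, which are no part of the job. Leave any black look-alike of the part that bears red_bottle alone.

How it is judged:
By the outcome, as a careful person would: the job done as asked, in the order asked, and still so for the second after the job is handed in, with the robot touching nothing.
It also fails if it takes over 152 s, if anything falls off the work surface, if the arm or the gripper's body presses on something with over 40 N, if the wrist force passes 120 N, or if a joint passes its speed limit or range.

ROBOT

A 6-joint arm with a two-finger parallel gripper is mounted at the origin on the work surface. World frame = base frame: x ahead of the robot, y to its left, z up, the work surface at z = 0. Lengths are in m, angles in rad, forces in N, time in s.
With the tool pointing down it reaches from about 0.3 to 0.875 m from the base axis. Payload 6.4 kg.
Tool frame: the origin (TCP) lies midway between the tips of the shut fingers; the grasp point (between the pads) lies 19 mm behind it; z points along the fingers, y is the line along which they close (so a half turn about z gives the same grasp; the last joint's range is limited). The gripper opens to 85 mm and grips with 20 to 120 N. Pads are 22 mm wide; open, the fingers measure 114 mm over their backs; the gripper's body (76 mm by 85 mm) begins 54 mm behind the grasp point. The pads swing forward as they close: fully open they stand 13 mm farther back than shut.
Start: joints at [-1.482, 0.181, 1.607, -0, 1.354, -0.206], TCP at [0.167, -0.55, 0.231] pointing down, gripper open.
Joint ranges: [-2.99, 2.99], [-0.89, 2.07], [0.3, 2.58], [-1.14, 4.28], [0, 2.63], [-3.12, 3.12]. Speed limits (rad/s): [2.57, 2.57, 3.01, 3.14, 3.14, 3.14].

INTERFACE

Orientations are given as a unit quaternion [w, x, y, z].
In Python, from bench import status, camera, ctrl gives the robot as it stands. The module is installed in compiled form; this text tells all that it offers.
- The arm moves only by the shell command python3 -m handwheel 'ROWS'. ROWS is JSON, a list that holds one entry, the list of rows, each a list of 7 numbers: the opening, from -1 (shut) to 1 (fully open), then the shift along the tool's x, y, z in cm, then the turn, a rotation vector about the tool's x, y, z in degrees. A call has 1 to 10 rows; each row is the pose to reach, as a shift and turn from the pose commanded when the call began, along the tool's axes at that moment; what a row does not reach only later rows make up. A row lasts 1/8 s, in which the tool goes at most 62.5 mm and 10.7 degrees, less where a joint would pass 70% of its speed; a pose out of reach is approached as far as the arm can. A call with a gripper value outside its range is refused whole. The fingers move at their own pace and stop on an object; the grip force is fixed at half the most. Time passes only in rows, so rows that repeat a pose let the fingers close. It gives the time, the measured TCP pose, the force, the opening and the grip force at its end, in the units of the state.
- status.get_obs(): the state, without advancing time (a new reading comes with each control period).
- camera(name): name is "scene" or "top" or "wrist"; returns a dict with "frame" (400x640x3 uint8, blue, green, red), "depth" (400x640 float32, m along the optical axis (not along the pixel's ray), 0 where there is no reading), "fx", "fy", "cx", "cy" (pixels), "dist" ([k1, k2, p1, p2, k3] as OpenCV has them; the pictures are not rectified), "extrinsics" (4x4, takes a point from camera to world coordinates); the wrist camera has in their place "hand_eye" (4x4, takes a point from camera to tool coordinates, whose origin is the TCP and whose axes are the flange's). Camera axes: x right, y down, z forward; pixel columns grow to the right and rows downward; lengths in m; the calibration is good to about 2 mm. A picture is of the moment at which its call begins: read the wrist's pose just before it.
- ctrl.hand_in(): hands the job in; it is judged then, once.
The state is a dict: "time_s": time; "q": joint angles; "dq": joint speeds; "joint_efforts": joint torques, N m; "eef_pos": TCP position; "eef_rot": TCP orientation; "wrist_force": force on the tool from outside, world axes, zero at the start; "torque": the same for the moment, N m; "opening": opening from 0.0 (shut) to 1.0 (fully open); "grasp_force": force on a finger pad.
Only numpy, scipy, OpenCV 4.12 (cv2) and the standard library are available. Lean on these libraries where they do the work, as an engineer would, in place of code of your own. Each camera call takes 0.05 s, during which the arm holds its last target. There are 200 camera calls.

## Working session

There is one attempt and no reset: what is moved stays moved. The work goes in short steps, Python scripts to look and compute and a shell command to move; the robot and the scene stay as the last step left them, time stands still between calls to the robot, and variables do not carry over. Pictures are saved under pics/ and viewed, at most 14 in all, crops included, and the job is handed in when it is done.

```bash
mkdir -p pics; ls; python3 - <<'E'
from bench import status, camera, ctrl
import cv2,numpy as np
print(status.get_obs())
for n in ["top","scene"]:
    c=camera(n); cv2.imwrite(f"pics/{n}0.png",c["frame"]); np.savez(f"{n}0.npz",**c)
    print(n,c["fx"],c["fy"],c["cx"],c["cy"],c["dist"],np.round(c["extrinsics"],3).tolist())
E
```

```text
pics
{'time_s': 0.0, 'q': array([-1.48230662e+00,  1.81530203e-01,  1.60797061e+00, -2.83393984e-05,
        1.35376256e+00, -2.06273369e-01]), 'dq': array([-1.22887080e-03,  9.83420731e-04, -3.38139120e-05,  8.34029232e-04,
       -7.90411169e-04, -3.24806614e-04]), 'joint_efforts': array([-5.01109516e-04, -4.44871294e+01, -3.51341379e+01, -3.10543564e-04,
        9.08612536e-03, -9.24862491e-06]), 'eef_pos': array([ 0.16702061, -0.54966165,  0.2304083 ]), 'eef_rot': array([-8.34725030e-04,  9.89158191e-01,  1.46851542e-01,  3.53566389e-05]), 'wrist_force': array([-0.37680777,  0.69300739, -0.19879601]), 'torque': array([-0.04026235,  0.0185414 , -0.03099142]), 'grasp_force': 0.0, 'opening': 0.998660469286077}
top 418.39773124716896 418.39773124716896 313.5116729412123 198.48120330714534 [-0.08465499  0.          0.          0.          0.        ] [[0.027, -0.993, 0.118, 0.482], [-1.0, -0.027, -0.001, -0.03], [0.004, -0.118, -0.993, 1.11], [0.0, 0.0, 0.0, 1.0]]
scene 400.3201463300554 400.3201463300554 316.0091393239753 200.94369682408077 [-0.01174267  0.          0.          0.          0.        ] [[-0.337, 0.608, -0.719, 1.323], [0.941, 0.234, -0.244, 0.233], [0.019, -0.759, -0.651, 0.716], [0.0, 0.0, 0.0, 1.0]]
```

View pics/top0.png

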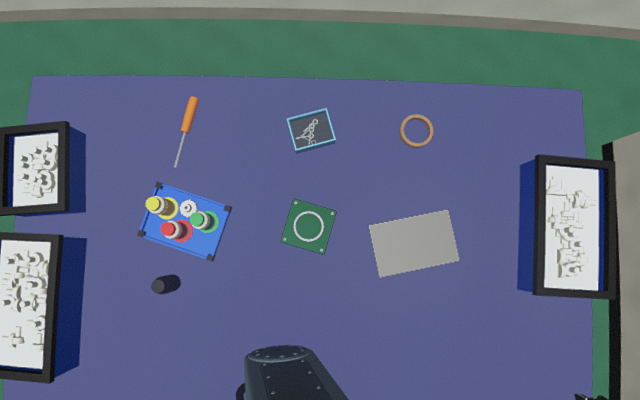

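View pics/scene0.png

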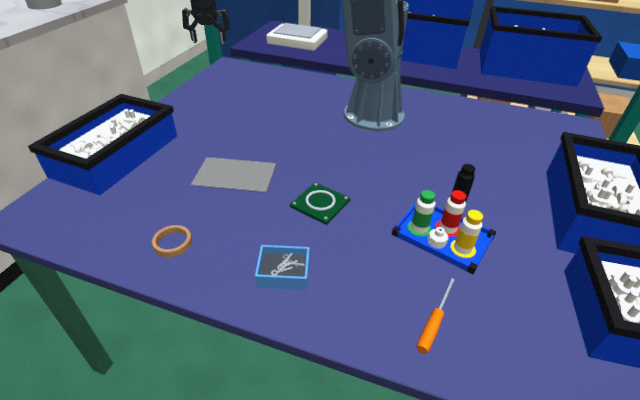

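The top view shows the tray at (185,222), with the yellow cap at (154,205), red at (168,229), green at (197,219) and the hub at (188,208). The nest is at (309,226), the mat at (414,243), the bin at (312,129) and the black look-alike at (165,284). The scene view agrees.

```bash
cat > h.py <<'E'
import cv2,numpy as np
from scipy.spatial.transform import Rotation as R
def T_wrist(c,o):
    w,x,y,z=o["eef_rot"]; T=np.eye(4); T[:3,:3]=R.from_quat([x,y,z,w]).as_matrix(); T[:3,3]=o["eef_pos"]
    return T@c["hand_eye"]
def ray(c,uv,z,T=None):
    T=c["extrinsics"] if T is None else T
    K=np.array([[c["fx"],0,c["cx"]],[0,c["fy"],c["cy"]],[0,0,1]])
    p=cv2.undistortPoints(np.float64(uv).reshape(-1,1,2),K,np.float64(c["dist"])).reshape(-1,2)
    d=np.c_[p,np.ones(len(p))]@T[:3,:3].T
    return T[:3,3]+d*((z-T[2,3])/d[:,2])[:,None]
def mask(f,h0,h1,s=120,v=60,smax=255):
    return cv2.inRange(cv2.cvtColor(f,cv2.COLOR_BGR2HSV),(h0,s,v),(h1,smax,255))
def tool(o,target,yaw=None):
    """shift in tool axes, cm, from measured TCP to target"""
    w,x,y,z=o["eef_rot"]; M=R.from_quat([x,y,z,w])
    return np.round(M.inv().apply(np.array(target)-o["eef_pos"])*100,2)
E
python3 - <<'E'
from h import *
c=dict(np.load("top0.npz")); f=c["frame"]
def comps(m,box,amin=15):
    x0,y0,x1,y1=box; mm=np.zeros_like(m); mm[y0:y1,x0:x1]=m[y0:y1,x0:x1]
    n,l,s,ce=cv2.connectedComponentsWithStats(mm)
    return [(s[i,:5].tolist(),ce[i].round(1).tolist(),l==i) for i in range(1,n) if s[i,4]>=amin]
box=(130,175,240,265)
for n,a in dict(yellow=(22,34),green=(45,85),red=(0,8)).items():
    for s,ce,_ in comps(mask(f,*a),box): print(n,s,ce,"z118",ray(c,ce,.118)[0,:2].round(3),"z8",ray(c,ce,.008)[0,:2].round(3))
print("hub",ray(c,(188,208),.047)[0].round(3))
g=cv2.inRange(cv2.cvtColor(f,cv2.COLOR_BGR2HSV),(0,0,100),(180,90,255))
for nm,b,z in [("rim",(285,200,335,252),.017),("mat",(355,195,475,290),.003)]:
    for s,ce,l in comps(g,b,100):
        r=cv2.minAreaRect(np.argwhere(l)[:,::-1].astype(np.float32)); bp=ray(c,cv2.boxPoints(r),z)
        print(nm,s,ray(c,ce,z)[0].round(3),"corners",bp[:,:2].round(3).tolist(), "box centre",ray(c,r[0],z)[0].round(3))
b=mask(f,100,125,200,120); 
for s,ce,l in comps(b,box,500):
    r=cv2.minAreaRect(np.argwhere(l)[:,::-1].astype(np.float32)); print("tray",ray(c,cv2.boxPoints(r),.01)[:,:2].round(3).tolist())
print("bin",ray(c,(312,130),.04).round(3))
cv2.imwrite("pics/crop1.png",cv2.resize(f[170:300,120:260],None,fx=5,fy=4.5,interpolation=cv2.INTER_CUBIC))
E
```

```text
yellow [146, 197, 14, 13, 143] [152.5, 203.3] z118 [0.577 0.357] z8 [0.588 0.399]
yellow [160, 198, 18, 21, 87] [170.2, 209.4] z118 [0.564 0.312] z8 [0.573 0.35 ]
green [201, 211, 18, 22, 93] [211.1, 222.0] z118 [0.536 0.211] z8 [0.542 0.238]
green [190, 213, 13, 12, 127] [196.1, 218.9] z118 [0.543 0.248] z8 [0.549 0.278]
red [177, 221, 15, 20, 69] [186.2, 231.1] z118 [0.513 0.27 ] z8 [0.516 0.303]
red [162, 223, 11, 12, 96] [166.9, 228.5] z118 [0.518 0.317] z8 [0.522 0.356]
hub [0.574 0.29  0.047]
rim [293, 211, 32, 31, 304] [ 0.539 -0.019  0.017] corners [[0.499, 0.019], [0.577, 0.022], [0.579, -0.06], [0.501, -0.062]] box centre [ 0.539 -0.02   0.017]
mat [355, 195, 120, 95, 8809] [ 0.499 -0.292  0.003] corners [[0.378, -0.146], [0.626, -0.142], [0.635, -0.465], [0.384, -0.462]] box centre [ 0.504 -0.302  0.003]
bin [[ 0.79  -0.022  0.04 ]]
```

View pics/crop1.png

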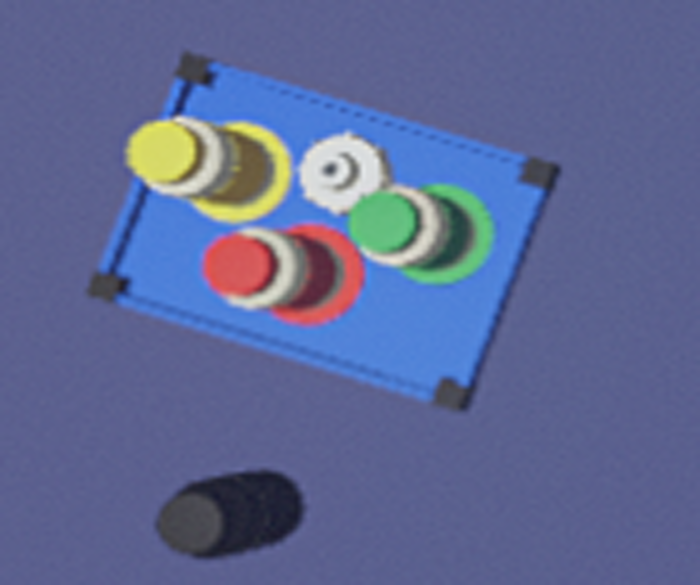

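The crop confirms three caps, pads and the hub with its base at about crop pixel (343,173), plus the black bottle below. Next I'll work out the mat spots and the first shift.

```bash
python3 - <<'E'
from h import *
from bench import status
c=dict(np.load("top0.npz"))
m=ray(c,[(369,225),(450,210),(459,260),(379,277)],.003)[:,:2]; print(m.round(3).tolist()); ce=m.mean(0)
u=(m[1]-m[0]+m[2]-m[3]); u/=np.linalg.norm(u); v=np.array([-u[1],u[0]]); print(ce,u)
for a,b in [(-.07,.025),(0,-.025),(.07,.025)]: print("spot",(ce+a*u+b*v).round(3))
print(tool(status.get_obs(),(.53,.30,.30)))
E
```

```text
[[0.547, -0.18], [0.592, -0.398], [0.459, -0.422], [0.411, -0.209]]
[ 0.50223148 -0.30233201] [ 0.21371854 -0.97689528]
spot [ 0.512 -0.229]
spot [ 0.478 -0.308]
spot [ 0.542 -0.365]
[ 59.42 -70.77  -6.82]
```

```bash
M="python3 -m handwheel"
python3 -m handwheel '[[[1,4,-5,-3,0,0,5],[1,8,-10,-6,0,0,15],[1,13,-15,-6.8,0,0,25],[1,17,-20,-6.8,0,0,35],[1,21,-25,-6.8,0,0,35],[1,25,-30,-6.8,0,0,35],[1,29,-35,-6.8,0,0,35],[1,33,-39,-6.8,0,0,35],[1,36,-43,-6.8,0,0,35],[1,39,-46.5,-6.8,0,0,35]]]'
python3 - <<'E'
from h import *
from bench import status
o=status.get_obs();print(o["q"].round(2),tool(o,(.53,.30,.30)))
E
```

```text
time_s: 1.35
eef_pos: [0.4054, 0.0103, 0.2993]
eef_rot: [0.0, 0.988, -0.157, 0.0]
wrist_force: [0.7, -1.3, -0.8]
opening: 1.001
grasp_force: 0.0
[-0.27 -0.28  1.91 -0.    1.51  1.62] [  2.86 -31.41  -0.07]
```

```bash

python3 -m handwheel '[[[0.6,0.6,-6,0,0,0,0],[0.6,1.2,-12,0,0,0,0],[0.6,1.8,-18,0,0,0,0],[0.6,2.3,-24,0,0,0,0],[0.6,2.8,-29,0,0,0,0],[0.6,2.9,-31.4,0,0,0,0],[0.6,2.9,-31.4,0,0,0,0],[0.6,2.9,-31.4,0,0,0,0]]]'
python3 - <<'E'
from h import *
from bench import status,camera
o=status.get_obs();c=camera("wrist");T=T_wrist(c,o)
print(c["hand_eye"].round(3).tolist(),c["fx"])
f=c["frame"];cv2.imwrite("pics/w1.png",f);np.savez("w1.npz",T=T,**c)
for n,a in dict(yellow=(22,34),green=(45,85),red=(0,8)).items():
    nn,l,s,ce=cv2.connectedComponentsWithStats(mask(f,*a))
    for i in range(1,nn):
        if s[i,4]>300: print(n,s[i],ce[i].round(0),ray(c,ce[i],.118,T)[0].round(4))
E
```

```text
time_s: 2.35
eef_pos: [0.5299, 0.2968, 0.2988]
eef_rot: [0.0, 0.988, -0.157, -0.0]
wrist_force: [0.6, 0.2, -1.1]
opening: 0.8
grasp_force: 0.0
[[-0.0, -0.95, -0.313, 0.079], [1.0, -0.0, 0.0, -0.0], [-0.0, -0.313, 0.95, -0.143], [0.0, 0.0, 0.0, 1.0]] 350.56924489174884
yellow [242 105  42  47 630] [269. 124.] [0.5853 0.3276 0.118 ]
yellow [224 124  38  37 615] [247. 143.] [0.5754 0.3536 0.118 ]
green [ 520    1  116  113 6594] [574.  55.] [0.5592 0.055  0.118 ]
green [ 551   28   55   61 2602] [578.  58.] [0.5555 0.0515 0.118 ]
green [330 102  48  45 623] [348. 117.] [0.5689 0.2581 0.118 ]
green [ 347  122   36   37 1023] [364. 140.] [0.5438 0.2496 0.118 ]
red [285 141  46  36 743] [310. 154.] [0.547  0.3019 0.118 ]
red [287 169  34  36 946] [304. 186.] [0.5193 0.3172 0.118 ]
```

View pics/w1.png

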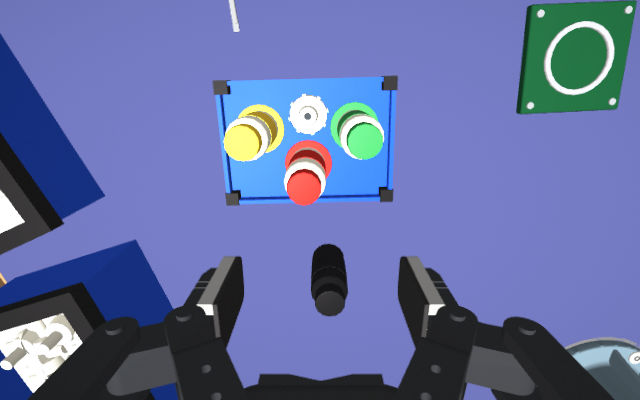

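The wrist view shows the caps at yellow (243,142), red (304,186) and green (364,140), the hub at (308,115) and the black bottle at (330,280). The caps agree with the top view to 1–3 mm, so red goes first.

```bash
python3 - <<'E'
from h import *
from bench import status,camera
o=status.get_obs();c=dict(np.load("w1.npz"));T=c["T"]
print("red",tool(o,(.519,.317,.061)))
# hub top / pads for the record
print("hub stem top",ray(c,(308,116),.047,T).round(4),"yellow bbox",ray(c,(243,142.5),.118,T).round(4))
E
```

```text
red [-1.68 -1.61 23.81]
hub stem top [[0.5754 0.2962 0.047 ]] yellow bbox [[0.5768 0.3568 0.118 ]]
```

```bash

python3 -m handwheel '[[[0.6,-1.7,-1.6,4,0,0,0],[0.6,-1.7,-1.6,9,0,0,0],[0.6,-1.7,-1.6,14,0,0,0],[0.6,-1.7,-1.6,18,0,0,0],[0.6,-1.7,-1.6,21,0,0,0],[0.6,-1.7,-1.6,23.8,0,0,0],[0.6,-1.7,-1.6,23.8,0,0,0],[0.6,-1.7,-1.6,23.8,0,0,0]]]'
python3 -m handwheel '[[[-0.6,0,0,0,0,0,0],[-0.6,0,0,0,0,0,0],[-0.6,0,0,0,0,0,0],[-0.6,0,0,0,0,0,0],[-0.6,0,0,0,0,0,0],[-0.6,0,0,0,0,0,0]]]'
```

```text
time_s: 3.4
eef_pos: [0.52, 0.3177, 0.0628]
eef_rot: [-0.0, 0.987, -0.158, 0.001]
wrist_force: [0.2, -0.2, -0.2]
opening: 0.798
grasp_force: 0.0
time_s: 4.15
eef_pos: [0.5203, 0.3182, 0.0634]
eef_rot: [-0.0, 0.988, -0.157, 0.001]
wrist_force: [-0.5, -2.0, 6.6]
opening: 0.497
grasp_force: 60.6
```

```bash

python3 -m handwheel '[[[-0.6,0,0,-1,0,0,0],[-0.6,0,0,-4,0,0,0],[-0.6,0,0,-8,0,0,0],[-0.6,0,0,-12,0,0,0],[-0.6,0,0,-16,0,0,0],[-0.6,0,0,-18.5,0,0,0],[-0.6,0,0,-18.5,0,0,0]]]'
python3 - <<'E'
from h import *
from bench import status
o=status.get_obs();print(o["grasp_force"],o["wrist_force"],tool(o,(.512,-.229,.22)))
E
```

```text
time_s: 5.03
eef_pos: [0.5203, 0.3186, 0.2494]
eef_rot: [-0.001, 0.988, -0.157, 0.002]
wrist_force: [0.1, -0.1, -2.9]
opening: 0.501
grasp_force: 61.3
61.27477569272742 [ 0.1443991  -0.11520266 -2.93070189] [16.21 52.31  2.82]
```

```bash

python3 -m handwheel '[[[-0.6,1,3,0,0,0,0],[-0.6,2.5,8,0,0,0,0],[-0.6,4.3,14,0,0,0,0],[-0.6,6.2,20,0,0,0,0],[-0.6,8.1,26,0,0,0,0],[-0.6,10,32,0,0,0,0],[-0.6,11.8,38,0,0,0,0],[-0.6,13.6,44,0,0,0,0],[-0.6,15.2,49,0,0,0,0],[-0.6,16.2,52.3,1,0,0,0]]]'
python3 -m handwheel '[[[-0.6,0,0,1.8,0,0,0],[-0.6,0,0,1.8,0,0,0],[-0.6,0,0,1.8,0,0,0]]]'
python3 - <<'E'
from h import *
from bench import status,camera
o=status.get_obs();print(o["grasp_force"],tool(o,(.512,-.229,.0585)))
c=camera("wrist");cv2.imwrite("pics/w2.png",c["frame"])
E
```

```text
time_s: 6.28
eef_pos: [0.5098, -0.2319, 0.2352]
eef_rot: [-0.0, 0.987, -0.158, -0.0]
wrist_force: [0.1, 0.9, -1.1]
opening: 0.498
grasp_force: 61.5
time_s: 6.65
eef_pos: [0.5105, -0.2282, 0.2179]
eef_rot: [-0.0, 0.988, -0.157, -0.0]
wrist_force: [0.3, -0.5, -2.6]
opening: 0.496
grasp_force: 61.5
61.51687713107094 [ 0.18  0.04 15.94]
```

View pics/w2.png

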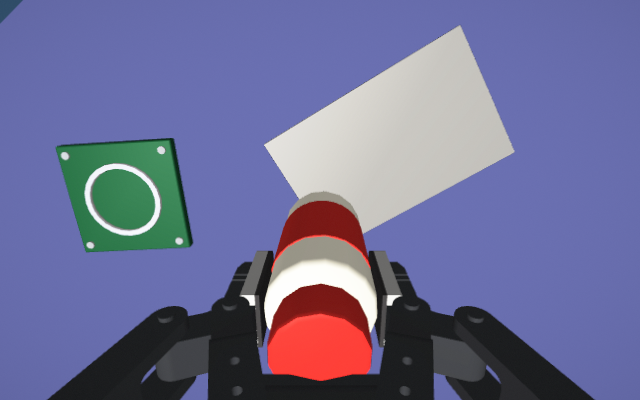

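The wrist view shows red held upright with the mat's corners at (265,145), (460,25) and (515,152). I'll lower it.

```bash

python3 -m handwheel '[[[-0.6,0.1,0,3,0,0,0],[-0.6,0.1,0,7,0,0,0],[-0.6,0.1,0,11,0,0,0],[-0.6,0.1,0,14,0,0,0],[-0.6,0.1,0,15.2,0,0,0],[-0.6,0.1,0,15.8,0,0,0],[-0.6,0.1,0,16,0,0,0],[-0.6,0.1,0,16.1,0,0,0],[-0.6,0.1,0,16.1,0,0,0]]]'
```

```text
time_s: 7.82
eef_pos: [0.5123, -0.2303, 0.0585]
eef_rot: [0.0, 0.988, -0.157, 0.001]
wrist_force: [0.1, 0.0, 0.7]
opening: 0.497
grasp_force: 61.7
```

```bash

python3 -m handwheel '[[[0.2,0,0,0,0,0,0],[0.5,0,0,0,0,0,0],[0.5,0,0,0,0,0,0],[0.5,0,0,0,0,0,0],[0.5,0,0,-2,0,0,0],[0.5,0,0,-6,0,0,0],[0.5,0,0,-11,0,0,0],[0.5,0,0,-17,0,0,0],[0.5,0,0,-18,0,0,0],[0.5,0,0,-18,0,0,0]]]'
python3 - <<'E'
from h import *
from bench import status,camera
o=status.get_obs();print(tool(o,(.577,.3565,.23)))
c=camera("wrist");T=T_wrist(c,o);f=c["frame"]
n,l,s,ce=cv2.connectedComponentsWithStats(mask(f,0,8))
for i in range(1,n):
    if s[i,4]>200: print(s[i],ray(c,ce[i],.113,T)[0].round(4))
c=camera("top");f=c["frame"];n,l,s,ce=cv2.connectedComponentsWithStats(mask(f,0,8)[:,340:]);print([(s[i].tolist(),ray(c,ce[i]+[340,0],.113)[0].round(3)) for i in range(1,n) if s[i,4]>30])
E
```

```text
time_s: 9.07
eef_pos: [0.5117, -0.2299, 0.2378]
eef_rot: [0.0, 0.988, -0.157, 0.001]
wrist_force: [-0.1, 0.1, -0.3]
opening: 0.747
grasp_force: 0.0
[-12.02 -57.77   0.73]
[300 144  45  23 349] [ 0.5382 -0.2393  0.113 ]
[ 302  166   41   44 1424] [ 0.511  -0.2308  0.113 ]
[]
```

```bash

python3 -m handwheel '[[[0.6,-1.2,-6,0.7,0,0,0],[0.6,-2.5,-12,0.7,0,0,0],[0.6,-3.8,-18,0.7,0,0,0],[0.6,-5,-24,0.7,0,0,0],[0.6,-6.3,-30,0.7,0,0,0],[0.6,-7.5,-36,0.7,0,0,0],[0.6,-8.8,-42,0.7,0,0,0],[0.6,-10,-48,0.7,0,0,0],[0.6,-11.3,-54,0.7,0,0,0],[0.6,-12,-57.8,0.7,0,0,0]]]'
python3 -m handwheel '[[[0.6,0,0,0,0,0,0],[0.6,0,0,0,0,0,0]]]'
python3 - <<'E'
from h import *
from bench import status,camera
o=status.get_obs();print(tool(o,(.577,.3565,.061)),o["q"].round(2))
E
```

```text
time_s: 10.42
eef_pos: [0.5755, 0.3594, 0.227]
eef_rot: [0.001, 0.988, -0.156, -0.002]
wrist_force: [0.8, -0.7, -0.1]
opening: 0.798
grasp_force: 0.0
time_s: 10.68
eef_pos: [0.5762, 0.356, 0.228]
eef_rot: [0.001, 0.988, -0.157, -0.001]
wrist_force: [-0.3, -0.4, 0.0]
opening: 0.798
grasp_force: 0.0
[ 0.1  -0.12 16.7 ] [ 0.38  0.41  1.33 -0.    1.41  2.27]
```

```bash

python3 -m handwheel '[[[0.6,0.1,-0.1,4,0,0,0],[0.6,0.1,-0.1,9,0,0,0],[0.6,0.1,-0.1,13,0,0,0],[0.6,0.1,-0.1,15.5,0,0,0],[0.6,0.1,-0.1,16.7,0,0,0],[0.6,0.1,-0.1,16.7,0,0,0],[-0.6,0.1,-0.1,16.7,0,0,0],[-0.6,0.1,-0.1,16.7,0,0,0],[-0.6,0.1,-0.1,16.7,0,0,0],[-0.6,0.1,-0.1,16.7,0,0,0]]]'
python3 -m handwheel '[[[-0.6,0,0,0,0,0,0],[-0.6,0,0,0,0,0,0]]]'
python3 -m handwheel '[[[-0.6,0,0,-1,0,0,0],[-0.6,0,0,-4,0,0,0],[-0.6,0,0,-8,0,0,0],[-0.6,0,0,-12,0,0,0],[-0.6,0,0,-16,0,0,0],[-0.6,0,0,-18.5,0,0,0],[-0.6,0,0,-18.5,0,0,0]]]'
python3 - <<'E'
from h import *
from bench import status
o=status.get_obs();print(tool(o,(.478,-.308,.22)))
E
```

```text
time_s: 11.92
eef_pos: [0.5798, 0.3581, 0.0655]
eef_rot: [-0.001, 0.988, -0.157, 0.002]
wrist_force: [0.7, -0.2, 5.6]
opening: 0.494
grasp_force: 61.7
time_s: 12.18
eef_pos: [0.5798, 0.3581, 0.0655]
eef_rot: [-0.001, 0.988, -0.157, 0.002]
wrist_force: [-0.1, -0.7, 6.3]
opening: 0.496
grasp_force: 61.7
time_s: 13.05
eef_pos: [0.5793, 0.358, 0.2512]
eef_rot: [-0.001, 0.988, -0.157, 0.002]
wrist_force: [0.1, 0.3, -3.3]
opening: 0.497
grasp_force: 61.4
[11.05 66.46  2.96]
```

```bash

python3 -m handwheel '[[[-0.6,0.5,3,0,0,0,0],[-0.6,1.3,8,0,0,0,0],[-0.6,2.3,14,0,0,0,0],[-0.6,3.3,20,0,0,0,0],[-0.6,4.3,26,0,0,0,0],[-0.6,5.3,32,0,0,0,0],[-0.6,6.3,38,0,0,0,0],[-0.6,7.3,44,0,0,0,0],[-0.6,8.3,50,0,0,0,0],[-0.6,9.3,56,0,0,0,0]]]'
python3 -m handwheel '[[[-0.6,0.8,5,0,0,0,0],[-0.6,1.7,9.5,0,0,0,0],[-0.6,1.8,10.5,1.5,0,0,0],[-0.6,1.8,10.5,3,0,0,0],[-0.6,1.8,10.5,3,0,0,0],[-0.6,1.8,10.5,3,0,0,0]]]'
python3 - <<'E'
from h import *
from bench import status
o=status.get_obs();print(tool(o,(.478,-.308,.0605)))
E
```

```text
time_s: 14.3
eef_pos: [0.4912, -0.2048, 0.2464]
eef_rot: [-0.001, 0.988, -0.157, -0.001]
wrist_force: [1.3, -1.8, -1.9]
opening: 0.496
grasp_force: 61.5
time_s: 15.05
eef_pos: [0.4775, -0.3077, 0.2181]
eef_rot: [-0.0, 0.988, -0.157, -0.0]
wrist_force: [1.3, 0.1, -1.1]
opening: 0.495
grasp_force: 61.6
[ 0.06  0.02 15.76]
```

```bash

python3 -m handwheel '[[[-0.6,0,0,3,0,0,0],[-0.6,0,0,7,0,0,0],[-0.6,0,0,11,0,0,0],[-0.6,0,0,14,0,0,0],[-0.6,0,0,15.2,0,0,0],[-0.6,0,0,15.6,0,0,0],[-0.6,0,0,15.8,0,0,0],[-0.6,0,0,15.9,0,0,0],[-0.6,0,0,15.9,0,0,0]]]'
```

```text
time_s: 16.18
eef_pos: [0.4779, -0.3097, 0.0605]
eef_rot: [0.001, 0.988, -0.157, 0.001]
wrist_force: [-0.2, 0.7, 1.4]
opening: 0.498
grasp_force: 61.9
```

```bash

python3 -m handwheel '[[[0.2,0,0,0,0,0,0],[0.5,0,0,0,0,0,0],[0.5,0,0,0,0,0,0],[0.5,0,0,0,0,0,0],[0.5,0,0,-2,0,0,0],[0.5,0,0,-6,0,0,0],[0.5,0,0,-11,0,0,0],[0.5,0,0,-17,0,0,0],[0.5,0,0,-18,0,0,0],[0.5,0,0,-18,0,0,0]]]'
python3 - <<'E'
from h import *
from bench import status,camera
o=status.get_obs();print(tool(o,(.5435,.249,.23)))
c=camera("wrist");T=T_wrist(c,o);f=c["frame"]
n,l,s,ce=cv2.connectedComponentsWithStats(mask(f,22,34))
for i in range(1,n):
    if s[i,4]>200: print(s[i],ray(c,ce[i],.113,T)[0].round(4))
E
```

```text
time_s: 17.42
eef_pos: [0.4773, -0.3092, 0.2398]
eef_rot: [0.0, 0.988, -0.157, 0.001]
wrist_force: [-0.4, -0.3, -0.6]
opening: 0.752
grasp_force: 0.0
[-11.06 -55.11   0.93]
[299 144  44  22 339] [ 0.5042 -0.3177  0.113 ]
[ 300  165   42   44 1395] [ 0.477  -0.3091  0.113 ]
```

Yellow stands at (0.477,-0.309). Green is next.

```bash

python3 -m handwheel '[[[0.6,-1.2,-6,0.8,0,0,0],[0.6,-2.4,-12,0.8,0,0,0],[0.6,-3.6,-18,0.8,0,0,0],[0.6,-4.8,-24,0.8,0,0,0],[0.6,-6,-30,0.8,0,0,0],[0.6,-7.2,-36,0.8,0,0,0],[0.6,-8.4,-42,0.8,0,0,0],[0.6,-9.6,-48,0.8,0,0,0],[0.6,-11,-55,0.8,0,0,0],[0.6,-11,-55.1,0.8,0,0,0]]]'
python3 -m handwheel '[[[0.6,0,0,0,0,0,0],[0.6,0,0,0,0,0,0]]]'
python3 - <<'E'
from h import *
from bench import status,camera
o=status.get_obs();print(tool(o,(.5435,.249,.061)),o["q"].round(2))
E
```

```text
time_s: 18.73
eef_pos: [0.542, 0.2523, 0.2281]
eef_rot: [0.001, 0.988, -0.155, -0.002]
wrist_force: [0.5, 0.3, -0.4]
opening: 0.796
grasp_force: 0.0
time_s: 18.98
eef_pos: [0.5435, 0.2474, 0.2302]
eef_rot: [0.001, 0.987, -0.158, -0.001]
wrist_force: [0.7, -0.3, -0.4]
opening: 0.8
grasp_force: 0.0
[-0.02 -0.18 16.91] [ 0.23  0.23  1.55 -0.    1.36  2.12]
```

```bash

python3 -m handwheel '[[[0.6,0,-0.1,4,0,0,0],[0.6,0,-0.1,9,0,0,0],[0.6,0,-0.1,13,0,0,0],[0.6,0,-0.1,15.5,0,0,0],[0.6,0,-0.1,16.9,0,0,0],[0.6,0,-0.1,16.9,0,0,0],[-0.6,0,-0.1,16.9,0,0,0],[-0.6,0,-0.1,16.9,0,0,0],[-0.6,0,-0.1,16.9,0,0,0],[-0.6,0,-0.1,16.9,0,0,0]]]'
python3 -m handwheel '[[[-0.6,0,0,0,0,0,0],[-0.6,0,0,0,0,0,0]]]'
python3 -m handwheel '[[[-0.6,0,0,-1,0,0,0],[-0.6,0,0,-4,0,0,0],[-0.6,0,0,-8,0,0,0],[-0.6,0,0,-12,0,0,0],[-0.6,0,0,-16,0,0,0],[-0.6,0,0,-18.5,0,0,0],[-0.6,0,0,-18.5,0,0,0]]]'
python3 - <<'E'
from h import *
from bench import status
o=status.get_obs();print(tool(o,(.542,-.365,.22)))
E
```

```text
time_s: 20.23
eef_pos: [0.5454, 0.2498, 0.0642]
eef_rot: [-0.0, 0.988, -0.157, 0.001]
wrist_force: [-2.1, -2.7, 6.5]
opening: 0.499
grasp_force: 60.8
time_s: 20.48
eef_pos: [0.5454, 0.2498, 0.0642]
eef_rot: [-0.0, 0.988, -0.157, 0.001]
wrist_force: [-0.1, -2.7, 6.8]
opening: 0.494
grasp_force: 60.8
time_s: 21.35
eef_pos: [0.5454, 0.2504, 0.2502]
eef_rot: [-0.001, 0.988, -0.157, 0.002]
wrist_force: [0.2, -0.6, -2.3]
opening: 0.497
grasp_force: 61.2
[18.77 58.61  2.93]
```

```bash

python3 -m handwheel '[[[-0.6,1,3,0,0,0,0],[-0.6,2.5,8,0,0,0,0],[-0.6,4.5,14,0,0,0,0],[-0.6,6.4,20,0,0,0,0],[-0.6,8.3,26,0,0,0,0],[-0.6,10.2,32,0,0,0,0],[-0.6,12.2,38,0,0,0,0],[-0.6,14.1,44,0,0,0,0],[-0.6,16,50,0,0,0,0],[-0.6,17.9,56,0,0,0,0]]]'
python3 -m handwheel '[[[-0.6,0.8,2.6,1,0,0,0],[-0.6,0.8,2.6,3,0,0,0],[-0.6,0.8,2.6,3,0,0,0],[-0.6,0.8,2.6,3,0,0,0]]]'
python3 - <<'E'
from h import *
from bench import status
o=status.get_obs();print(tool(o,(.542,-.365,.0592)))
E
```

```text
time_s: 22.6
eef_pos: [0.5394, -0.3352, 0.2452]
eef_rot: [-0.001, 0.988, -0.157, -0.001]
wrist_force: [1.7, -0.0, -2.8]
opening: 0.498
grasp_force: 61.3
time_s: 23.1
eef_pos: [0.54, -0.3596, 0.2169]
eef_rot: [-0.0, 0.988, -0.157, -0.0]
wrist_force: [0.6, 0.1, -2.3]
opening: 0.49
grasp_force: 61.4
[ 0.37  0.47 15.76]
```

```bash

python3 -m handwheel '[[[-0.6,0.3,0.5,3,0,0,0],[-0.6,0.3,0.5,7,0,0,0],[-0.6,0.3,0.5,11,0,0,0],[-0.6,0.3,0.5,14,0,0,0],[-0.6,0.3,0.5,15.2,0,0,0],[-0.6,0.3,0.5,15.6,0,0,0],[-0.6,0.3,0.5,15.8,0,0,0],[-0.6,0.3,0.5,15.9,0,0,0],[-0.6,0.3,0.5,15.9,0,0,0]]]'
```

```text
time_s: 24.22
eef_pos: [0.5416, -0.3674, 0.0593]
eef_rot: [0.0, 0.988, -0.157, 0.001]
wrist_force: [0.9, 0.8, -0.6]
opening: 0.496
grasp_force: 61.6
```

```bash

python3 -m handwheel '[[[-0.6,0,0,0.1,0,0,0],[0.2,0,0,0.1,0,0,0],[0.5,0,0,0.1,0,0,0],[0.5,0,0,0.1,0,0,0],[0.5,0,0,-2,0,0,0],[0.5,0,0,-6,0,0,0],[0.5,0,0,-11,0,0,0],[0.5,0,0,-17,0,0,0],[0.5,0,0,-18,0,0,0],[0.5,0,0,-18,0,0,0]]]'
python3 - <<'E'
from h import *
from bench import status,camera
o=status.get_obs();print(tool(o,(.535,.305,.23)))
c=camera("wrist");T=T_wrist(c,o);f=c["frame"]
n,l,s,ce=cv2.connectedComponentsWithStats(mask(f,45,85))
for i in range(1,n):
    if s[i,4]>200: print(s[i],ray(c,ce[i],.113,T)[0].round(4))
E
```

```text
time_s: 25.48
eef_pos: [0.5416, -0.3672, 0.2405]
eef_rot: [0.001, 0.988, -0.157, 0.001]
wrist_force: [0.4, -0.9, 0.1]
opening: 0.746
grasp_force: 0.0
[-21.52 -63.69   0.89]
[301 144  43  20 266] [ 0.5686 -0.3769  0.113 ]
[ 303  165   40   43 1358] [ 0.5411 -0.3688  0.113 ]
[   0  202  105   95 4712] [ 0.5611 -0.1285  0.113 ]
[  15  228   55   49 1999] [ 0.5602 -0.1186  0.113 ]
```

```bash

python3 -m handwheel '[[[0.5,-1.4,-6,0.8,0,0,0],[0.5,-2.8,-12,0.8,0,0,0],[0.5,-4.2,-18,0.8,0,0,0],[0.5,-5.6,-24,0.8,0,0,0],[0.5,-7,-30,0.8,0,0,0],[0.5,-8.4,-36,0.8,0,0,0],[0.5,-9.8,-42,0.8,0,0,0],[0.5,-11.2,-48,0.8,0,0,0],[0.5,-12.6,-54,0.8,0,0,0],[0.5,-14,-60,0.8,0,0,0]]]'
python3 -m handwheel '[[[0.4,-0.7,-4,1,0,0,0],[0.4,-0.7,-4,1,0,0,0],[0.4,-0.7,-4,1,0,0,0]]]'
python3 - <<'E'
from h import *
from bench import status,camera
o=status.get_obs();c=camera("wrist");T=T_wrist(c,o);f=c["frame"];cv2.imwrite("pics/w3.png",f);np.savez("w3.npz",T=T,**c)
t=camera("top");np.savez("top3.npz",**t)
for nm,cc,TT,am in [("wrist",c,T,800),("top",t,t["extrinsics"],150)]:
  for n,a in dict(yellow=(22,34),green=(45,85),red=(0,8)).items():
    k,l,s,ce=cv2.connectedComponentsWithStats(mask(cc["frame"],*a))
    for i in range(1,k):
        if s[i,4]>am:
            p=ray(cc,np.argwhere(l==i)[:,::-1],.008,TT)[:,:2].astype(np.float32); q=cv2.minEnclosingCircle(p)
            if q[1]<.05: print(nm,n,s[i].tolist(),p.mean(0).round(4),np.round(q[0],4),q[1])
print(o["eef_pos"],o["q"].round(2))
E
```

```text
time_s: 26.78
eef_pos: [0.5932, 0.2486, 0.2278]
eef_rot: [0.001, 0.988, -0.157, -0.002]
wrist_force: [0.7, 0.5, -0.4]
opening: 0.752
grasp_force: 0.0
time_s: 27.15
eef_pos: [0.5994, 0.2865, 0.2183]
eef_rot: [0.001, 0.988, -0.157, -0.002]
wrist_force: [0.6, 0.5, -0.3]
opening: 0.696
grasp_force: 0.0
wrist yellow [235, 177, 54, 52, 2193] [0.5771 0.3595] [0.5766 0.3597] 0.029156843200325966
wrist green [599, 94, 41, 67, 2208] [ 0.537  -0.0159] [ 0.5364 -0.0236] 0.033654965460300446
wrist green [343, 174, 55, 53, 2251] [0.5436 0.2489] [0.5433 0.2491] 0.029536893591284752
wrist red [291, 216, 52, 48, 1940] [0.5181 0.3172] [0.5176 0.3174] 0.028961708769202232
top yellow [157, 197, 21, 22, 334] [0.5769 0.3592] [0.5774 0.359 ] 0.028495242819190025
top green [197, 211, 22, 22, 317] [0.5454 0.2476] [0.5434 0.2481] 0.028895661234855652
top green [297, 214, 24, 24, 332] [ 0.5407 -0.0201] [ 0.54   -0.0191] 0.03157098963856697
top red [172, 221, 20, 20, 318] [0.5176 0.316 ] [0.5177 0.316 ] 0.02686336822807789
[0.59937381 0.2864731  0.2183397 ] [ 0.27  0.39  1.37 -0.    1.38  2.15]
```

View pics/w3.png

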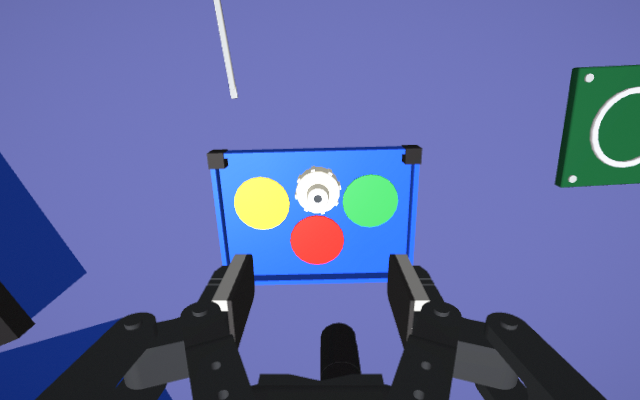

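The wrist view shows the empty pads at yellow (262,203), red (317,240) and green (370,201). The hub's base is at about (318,190) with its stem top at (317,199).

```bash
python3 - <<'E'
from h import *
from bench import status
o=status.get_obs()
c=dict(np.load("w3.npz"));f=c["frame"];T=c["T"]
g=cv2.inRange(cv2.cvtColor(f,cv2.COLOR_BGR2HSV),(0,0,60),(180,110,255)); m=np.zeros_like(g); m[160:216,288:348]=g[160:216,288:348]
m=cv2.morphologyEx(m,cv2.MORPH_OPEN,np.ones((3,3))); x,y,w,h=cv2.boundingRect(m); print(x,y,w,h)
(cx,cy),r=cv2.minEnclosingCircle(np.argwhere(m)[:,::-1].astype(np.float32)); print(cx,cy,r)
print("base@.025",ray(c,(cx,cy),.025,T)[0].round(4),"stem@.047",ray(c,(317.5,199),.047,T)[0].round(4))
t=dict(np.load("top3.npz"));ft=t["frame"];g=cv2.inRange(cv2.cvtColor(ft,cv2.COLOR_BGR2HSV),(0,0,120),(180,90,255))
m=np.zeros_like(g);m[195:222,176:202]=g[195:222,176:202];p=ray(t,np.argwhere(m)[:,::-1],.027)[:,:2].astype(np.float32)
print("top",p.mean(0),cv2.minEnclosingCircle(p))
print(tool(o,(.575,.297,.09)))
E
```

```text
295 166 46 48
317.2725524902344 189.8646240234375 24.440223693847656
base@.025 [0.5772 0.2967 0.025 ] stem@.047 [0.575  0.2971 0.047 ]
top [0.57574123 0.2965261 ] ((0.5854640603065491, 0.295519083738327), 0.041012879461050034)
[-2.73 -0.29 12.97]
```

```bash

python3 -m handwheel '[[[0.6,-1.5,-0.2,4,0,0,0],[0.6,-2.6,-0.3,9,0,0,0],[0.6,-2.6,-0.3,13,0,0,0],[0.6,-2.6,-0.3,16,0,0,0],[0.6,-2.6,-0.3,18,0,0,0],[0.6,-2.6,-0.3,18,0,0,0],[0.6,-2.6,-0.3,18,0,0,0]]]'
python3 - <<'E'
from h import *
from bench import status
print(tool(status.get_obs(),(.576,.297,.012)))
E
```

```text
time_s: 28.12
eef_pos: [0.5777, 0.2981, 0.0418]
eef_rot: [-0.0, 0.988, -0.158, 0.001]
wrist_force: [-0.3, -0.9, 0.3]
opening: 0.803
grasp_force: 0.0
[-0.14  0.16  2.98]
```

```bash

python3 -m handwheel '[[[0.6,-0.1,0.1,1.5,0,0,0],[0.6,-0.1,0.1,2.5,0,0,0],[0.6,-0.1,0.1,3,0,0,0],[0.6,-0.1,0.1,3,0,0,0],[-0.6,-0.1,0.1,3,0,0,0],[-0.6,-0.1,0.1,3,0,0,0],[-0.6,-0.1,0.1,3,0,0,0],[-0.6,-0.1,0.1,3,0,0,0],[-0.6,-0.1,0.1,3,0,0,0],[-0.6,-0.1,0.1,3,0,0,0]]]'
```

```text
time_s: 29.38
eef_pos: [0.5759, 0.2977, 0.0111]
eef_rot: [-0.0, 0.988, -0.157, 0.001]
wrist_force: [-0.5, 0.8, 5.2]
opening: 0.49
grasp_force: 61.2
```

```bash

python3 -m handwheel '[[[-0.6,0,0,-1,0,0,0],[-0.6,0,0,-4,0,0,0],[-0.6,0,0,-8,0,0,0],[-0.6,0,0,-12,0,0,0],[-0.6,0,0,-14,0,0,0],[-0.6,0,0,-14,0,0,0]]]'
python3 - <<'E'
from h import *
from bench import status,camera
o=status.get_obs();print(tool(o,(.54,-.0195,.14)))
c=camera("wrist");cv2.imwrite("pics/w4.png",c["frame"])
E
```

```text
time_s: 30.12
eef_pos: [0.576, 0.2976, 0.1516]
eef_rot: [-0.001, 0.988, -0.157, 0.001]
wrist_force: [-0.1, 0.3, -2.0]
opening: 0.481
grasp_force: 60.8
[ 6.43 31.26  1.13]
```

View pics/w4.png

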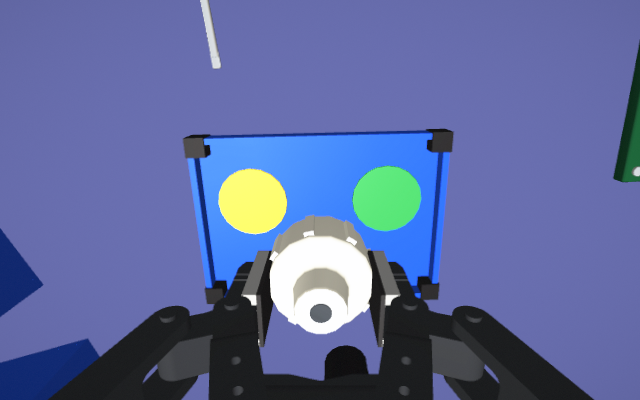

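The hub is gripped level at (320,280). I'll carry it to the nest.

```bash

python3 -m handwheel '[[[-0.6,0.6,3,0,0,0,0],[-0.6,1.6,8,0,0,0,0],[-0.6,2.8,13.5,0,0,0,0],[-0.6,4,19,0,0,0,0],[-0.6,5.1,24.5,0,0,0,0],[-0.6,6,29,0,0,0,0],[-0.6,6.4,31.3,0,0,0,0],[-0.6,6.4,31.3,0,0,0,0],[-0.6,6.4,31.3,0,0,0,0]]]'
python3 - <<'E'
from h import *
from bench import status,camera
o=status.get_obs();c=camera("wrist");T=T_wrist(c,o);f=c["frame"];cv2.imwrite("pics/w5.png",f);np.savez("w5.npz",T=T,**c)
k,l,s,ce=cv2.connectedComponentsWithStats(mask(f,45,85))
for i in range(1,k):
    if s[i,4]>300: print(s[i],ray(c,ce[i],.012,T)[0].round(4))
print(tool(o,(.54,-.0195,.0185)))
E
```

```text
time_s: 31.3
eef_pos: [0.538, -0.0192, 0.1489]
eef_rot: [-0.0, 0.988, -0.157, -0.001]
wrist_force: [-0.4, -0.1, -0.4]
opening: 0.484
grasp_force: 60.9
[  241   103   152   146 10585] [ 0.5548 -0.0248  0.012 ]
[ 280  142   82   75 4865] [ 0.5401 -0.0194  0.012 ]
[  12  234   65   57 2785] [0.5448 0.2435 0.012 ]
[ 0.23 -0.03 13.04]
```

View pics/w5.png

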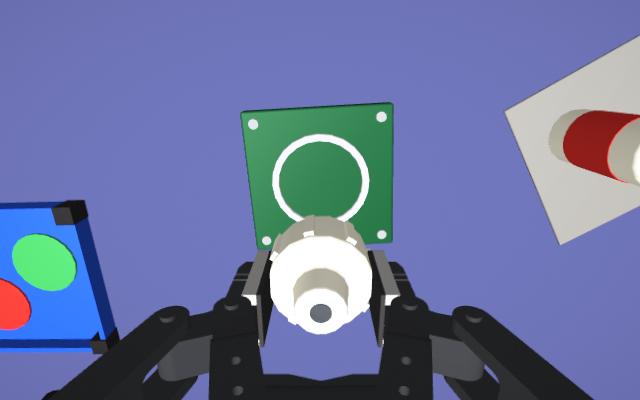

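The rim is centred at about (321,180) with the hub in front of it. Both views put the nest at (0.540,-0.0195), so I'll lower the hub.

```bash

python3 -m handwheel '[[[-0.6,0.1,0,3,0,0,0],[-0.6,0.1,0,7,0,0,0],[-0.6,0.1,0,10,0,0,0],[-0.6,0.1,0,11.8,0,0,0],[-0.6,0.1,0,12.4,0,0,0],[-0.6,0.1,0,12.8,0,0,0],[-0.6,0.1,0,13,0,0,0],[-0.6,0.1,0,13.1,0,0,0],[-0.6,0.1,0,13.1,0,0,0]]]'
python3 - <<'E'
from h import *
from bench import status
print(tool(status.get_obs(),(.54,-.0195,.018)))
E
```

```text
time_s: 32.48
eef_pos: [0.5401, -0.0204, 0.0197]
eef_rot: [0.0, 0.988, -0.157, 0.0]
wrist_force: [-0.2, -0.1, -0.7]
opening: 0.486
grasp_force: 60.9
[-0.04 -0.09  0.17]
```

```bash

python3 -m handwheel '[[[-0.6,0,0,0.1,0,0,0],[-0.6,0,0,0.2,0,0,0],[-0.6,0,0,0.2,0,0,0]]]'
```

```text
time_s: 32.85
eef_pos: [0.54, -0.0204, 0.018]
eef_rot: [0.0, 0.988, -0.157, 0.0]
wrist_force: [-3.3, -0.0, 5.9]
opening: 0.484
grasp_force: 61.7
```

Contact at the expected height, so I'll release and lift.

```bash

python3 -m handwheel '[[[0.1,0,0,-0.1,0,0,0],[0.4,0,0,-0.1,0,0,0],[0.4,0,0,-0.1,0,0,0],[0.4,0,0,-0.1,0,0,0],[0.4,0,0,-1,0,0,0],[0.4,0,0,-4,0,0,0],[0.4,0,0,-9,0,0,0],[0.4,0,0,-14,0,0,0],[0.4,0,0,-20,0,0,0],[0.4,0,0,-21,0,0,0]]]'
python3 - <<'E'
from h import *
from bench import status,camera
o=status.get_obs();c=camera("wrist");T=T_wrist(c,o);f=c["frame"]
cv2.imwrite("pics/w6.png",cv2.resize(f[80:260,200:440],None,fx=2.5,fy=2.5))
t=camera("top");f2=t["frame"]
for n,a in dict(yellow=(22,34),green=(45,85),red=(0,8)).items():
    k,l,s,ce=cv2.connectedComponentsWithStats(mask(f2,*a)[:,345:480])
    print(n,[(s[i,4],ray(t,ce[i]+[345,0],.113)[0].round(3)) for i in range(1,k) if s[i,4]>60])
print(tool(o,(.511,-.231,.23)))
E
```

```text
time_s: 34.1
eef_pos: [0.5425, -0.0209, 0.2333]
eef_rot: [0.0, 0.988, -0.157, 0.005]
wrist_force: [0.2, -0.2, 0.5]
opening: 0.699
grasp_force: 0.0
yellow [(np.int32(141), array([ 0.476, -0.307,  0.113]))]
green [(np.int32(138), array([ 0.539, -0.367,  0.113]))]
red [(np.int32(141), array([ 0.51 , -0.229,  0.113]))]
[ 3.53 20.95  0.36]
```

View pics/w6.png

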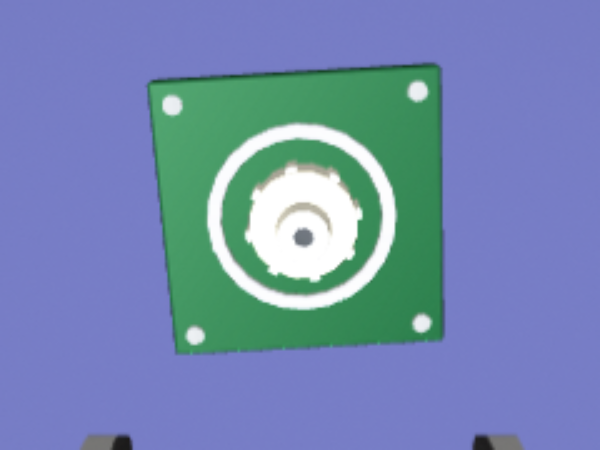

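The crop shows the hub upright inside the rim, well centred: hub at (302,222), rim at (302,216). Now the bottles go back, red first.

```bash

python3 -m handwheel '[[[0.6,0.9,5,0,0,0,0],[0.6,1.9,11,0,0,0,0],[0.6,2.8,16,0,0,0,0],[0.6,3.5,20.9,0.3,0,0,0],[0.6,3.5,20.9,0.3,0,0,0],[0.6,3.5,20.9,0.3,0,0,0]]]'
python3 - <<'E'
from h import *
from bench import status
print(tool(status.get_obs(),(.511,-.230,.056)))
E
```

```text
time_s: 34.95
eef_pos: [0.5072, -0.229, 0.2224]
eef_rot: [-0.001, 0.987, -0.158, -0.002]
wrist_force: [-0.4, 0.5, 0.2]
opening: 0.799
grasp_force: 0.0
[ 0.45  0.   16.64]
```

```bash

python3 -m handwheel '[[[0.5,0.3,0,4,0,0,0],[0.5,0.3,0,9,0,0,0],[0.5,0.3,0,13,0,0,0],[0.5,0.3,0,15.5,0,0,0],[0.5,0.3,0,16.5,0,0,0],[0.5,0.3,0,16.5,0,0,0],[-0.6,0.3,0,16.5,0,0,0],[-0.6,0.3,0,16.5,0,0,0],[-0.6,0.3,0,16.5,0,0,0],[-0.6,0.3,0,16.5,0,0,0]]]'
python3 -m handwheel '[[[-0.6,0,0,0,0,0,0],[-0.6,0,0,0,0,0,0]]]'
python3 -m handwheel '[[[-0.6,0,0,-1,0,0,0],[-0.6,0,0,-4,0,0,0],[-0.6,0,0,-8,0,0,0],[-0.6,0,0,-12,0,0,0],[-0.6,0,0,-16,0,0,0],[-0.6,0,0,-19,0,0,0],[-0.6,0,0,-19,0,0,0]]]'
python3 - <<'E'
from h import *
from bench import status
o=status.get_obs();print(tool(o,(.518,.317,.22)))
E
```

```text
time_s: 36.2
eef_pos: [0.5121, -0.2315, 0.061]
eef_rot: [0.001, 0.988, -0.157, 0.002]
wrist_force: [-0.2, 0.9, 6.8]
opening: 0.494
grasp_force: 61.7
time_s: 36.45
eef_pos: [0.5122, -0.2315, 0.061]
eef_rot: [0.001, 0.988, -0.157, 0.002]
wrist_force: [0.4, -0.2, 6.8]
opening: 0.49
grasp_force: 61.7
time_s: 37.33
eef_pos: [0.512, -0.2316, 0.2522]
eef_rot: [0.001, 0.988, -0.157, 0.002]
wrist_force: [-0.1, -0.7, -1.5]
opening: 0.493
grasp_force: 61.4
[-16.5  -52.33   3.04]
```

```bash

python3 -m handwheel '[[[-0.6,-1,-3,0,0,0,0],[-0.6,-2.5,-8,0,0,0,0],[-0.6,-4.4,-14,0,0,0,0],[-0.6,-6.3,-20,0,0,0,0],[-0.6,-8.2,-26,0,0,0,0],[-0.6,-10.1,-32,0,0,0,0],[-0.6,-12,-38,0,0,0,0],[-0.6,-13.9,-44,0,0,0,0],[-0.6,-15.4,-49,0,0,0,0],[-0.6,-16.4,-52.3,1,0,0,0]]]'
python3 -m handwheel '[[[-0.6,0,0,2,0,0,0],[-0.6,0,0,2,0,0,0],[-0.6,0,0,2,0,0,0]]]'
python3 - <<'E'
from h import *
from bench import status
o=status.get_obs();print(tool(o,(.519,.317,.066)))
E
```

```text
time_s: 38.58
eef_pos: [0.5165, 0.3198, 0.2375]
eef_rot: [0.0, 0.988, -0.156, -0.001]
wrist_force: [0.1, -0.7, -1.3]
opening: 0.495
grasp_force: 61.5
time_s: 38.95
eef_pos: [0.5176, 0.316, 0.2187]
eef_rot: [0.0, 0.987, -0.158, -0.001]
wrist_force: [0.0, 0.2, -1.9]
opening: 0.494
grasp_force: 61.6
[ 0.12 -0.15 15.27]
```

```bash

python3 -m handwheel '[[[-0.6,0,-0.1,3,0,0,0],[-0.6,0,-0.1,7,0,0,0],[-0.6,0,-0.1,11,0,0,0],[-0.6,0,-0.1,13.5,0,0,0],[-0.6,0,-0.1,14.7,0,0,0],[-0.6,0,-0.1,15.1,0,0,0],[-0.6,0,-0.1,15.3,0,0,0],[-0.6,0,-0.1,15.5,0,0,0],[-0.6,0,-0.1,15.5,0,0,0]]]'
```

```text
time_s: 40.08
eef_pos: [0.519, 0.3186, 0.066]
eef_rot: [-0.001, 0.988, -0.157, 0.001]
wrist_force: [-1.0, -1.9, 5.7]
opening: 0.498
grasp_force: 62.3
```

```bash

python3 -m handwheel '[[[0.1,0,0,-0.1,0,0,0],[0.4,0,0,-0.1,0,0,0],[0.4,0,0,-0.1,0,0,0],[0.4,0,0,-0.1,0,0,0],[0.4,0,0,-2,0,0,0],[0.4,0,0,-6,0,0,0],[0.4,0,0,-11,0,0,0],[0.4,0,0,-17,0,0,0],[0.4,0,0,-18,0,0,0],[0.4,0,0,-18,0,0,0]]]'
python3 - <<'E'
from h import *
from bench import status,camera
o=status.get_obs();c=camera("wrist");T=T_wrist(c,o)
k,l,s,ce=cv2.connectedComponentsWithStats(mask(c["frame"],0,8))
for i in range(1,k):
    if s[i,4]>300: print(s[i],ray(c,ce[i],.118,T)[0].round(4))
print(tool(o,(.5415,-.368,.23)))
E
```

```text
time_s: 41.32
eef_pos: [0.5184, 0.3185, 0.246]
eef_rot: [-0.001, 0.988, -0.157, 0.001]
wrist_force: [-0.3, -0.2, 0.0]
opening: 0.7
grasp_force: 0.0
[296 133  53  38 984] [0.547  0.3074 0.118 ]
[ 301  165   40   43 1348] [0.5184 0.3188 0.118 ]
[23.53 64.53  1.54]
```

Red is within about 2 mm of its pad centre. Green next.

```bash

python3 -m handwheel '[[[0.6,2.2,6,0,0,0,0],[0.6,4.4,12,0,0,0,0],[0.6,6.6,18,0,0,0,0],[0.6,8.8,24,0,0,0,0],[0.6,11,30,0,0,0,0],[0.6,13.2,36,0,0,0,0],[0.6,15.3,42,0,0,0,0],[0.6,17.5,48,0,0,0,0],[0.6,19.7,54,0,0,0,0],[0.6,21.9,60,0.5,0,0,0]]]'
python3 -m handwheel '[[[0.5,1.6,4.5,1,0,0,0],[0.5,1.6,4.5,1,0,0,0],[0.5,1.6,4.5,1,0,0,0]]]'
python3 - <<'E'
from h import *
from bench import status
print(tool(status.get_obs(),(.541,-.3675,.056)))
E
```

```text
time_s: 42.62
eef_pos: [0.5381, -0.3076, 0.2379]
eef_rot: [-0.001, 0.988, -0.158, -0.001]
wrist_force: [0.5, 0.1, 0.9]
opening: 0.798
grasp_force: 0.0
time_s: 43.0
eef_pos: [0.5395, -0.3529, 0.228]
eef_rot: [-0.001, 0.988, -0.158, -0.002]
wrist_force: [-0.2, 0.3, -0.0]
opening: 0.75
grasp_force: 0.0
[ 0.66  1.37 17.19]
```

```bash

python3 -m handwheel '[[[0.5,0.6,1.3,4,0,0,0],[0.5,0.6,1.3,8,0,0,0],[0.5,0.6,1.3,8,0,0,0],[0.5,0.6,1.3,8,0,0,0]]]'
python3 - <<'E'
from h import *
from bench import status
print(tool(status.get_obs(),(.541,-.3675,.056)))
E
```

```text
time_s: 43.5
eef_pos: [0.5429, -0.3676, 0.1518]
eef_rot: [0.0, 0.988, -0.157, 0.001]
wrist_force: [0.3, 0.2, 1.0]
opening: 0.747
grasp_force: 0.0
[-0.2   0.04  9.58]
```

```bash

python3 -m handwheel '[[[0.5,-0.2,0,4,0,0,0],[0.5,-0.2,0,8,0,0,0],[0.5,-0.2,0,9.5,0,0,0],[0.5,-0.2,0,9.5,0,0,0],[-0.6,-0.2,0,9.5,0,0,0],[-0.6,-0.2,0,9.5,0,0,0],[-0.6,-0.2,0,9.5,0,0,0],[-0.6,-0.2,0,9.5,0,0,0],[-0.6,-0.2,0,9.5,0,0,0],[-0.6,-0.2,0,9.5,0,0,0]]]'
python3 -m handwheel '[[[-0.6,0,0,-1,0,0,0],[-0.6,0,0,-4,0,0,0],[-0.6,0,0,-8,0,0,0],[-0.6,0,0,-12,0,0,0],[-0.6,0,0,-16,0,0,0],[-0.6,0,0,-19,0,0,0],[-0.6,0,0,-19,0,0,0]]]'
python3 - <<'E'
from h import *
from bench import status
o=status.get_obs();print(tool(o,(.544,.249,.22)))
E
```

```text
time_s: 44.75
eef_pos: [0.5416, -0.3691, 0.0581]
eef_rot: [0.001, 0.988, -0.157, 0.002]
wrist_force: [0.5, -0.6, 6.8]
opening: 0.497
grasp_force: 61.6
time_s: 45.62
eef_pos: [0.5412, -0.3686, 0.2489]
eef_rot: [0.002, 0.988, -0.157, 0.003]
wrist_force: [-0.6, 0.1, -2.4]
opening: 0.497
grasp_force: 61.3
[-18.94 -58.79   2.62]
```

```bash

python3 -m handwheel '[[[-0.6,-1,-3,0,0,0,0],[-0.6,-2.6,-8,0,0,0,0],[-0.6,-4.5,-14,0,0,0,0],[-0.6,-6.4,-20,0,0,0,0],[-0.6,-8.4,-26,0,0,0,0],[-0.6,-10.3,-32,0,0,0,0],[-0.6,-12.2,-38,0,0,0,0],[-0.6,-14.2,-44,0,0,0,0],[-0.6,-16.1,-50,0,0,0,0],[-0.6,-17.7,-55,0.5,0,0,0]]]'
python3 -m handwheel '[[[-0.6,-1.2,-3.7,1,0,0,0],[-0.6,-1.2,-3.7,2,0,0,0],[-0.6,-1.2,-3.7,2,0,0,0],[-0.6,-1.2,-3.7,2,0,0,0]]]'
python3 - <<'E'
from h import *
from bench import status
o=status.get_obs();print(tool(o,(.5445,.249,.0631)))
E
```

```text
time_s: 46.88
eef_pos: [0.5416, 0.2123, 0.2386]
eef_rot: [0.0, 0.988, -0.157, -0.001]
wrist_force: [0.1, -0.8, -1.7]
opening: 0.495
grasp_force: 61.3
time_s: 47.38
eef_pos: [0.5429, 0.2479, 0.2198]
eef_rot: [0.0, 0.987, -0.158, -0.0]
wrist_force: [1.0, 0.1, -1.5]
opening: 0.5
grasp_force: 61.5
[ 0.12 -0.17 15.67]
```

```bash

python3 -m handwheel '[[[-0.6,0,0,3,0,0,0],[-0.6,0,0,7,0,0,0],[-0.6,0,0,11,0,0,0],[-0.6,0,0,14,0,0,0],[-0.6,0,0,15.1,0,0,0],[-0.6,0,0,15.5,0,0,0],[-0.6,0,0,15.7,0,0,0],[-0.6,0,0,15.8,0,0,0],[-0.6,0,0,15.8,0,0,0]]]'
```

```text
time_s: 48.5
eef_pos: [0.5435, 0.2493, 0.0631]
eef_rot: [-0.0, 0.988, -0.157, 0.001]
wrist_force: [-0.3, -0.6, -0.3]
opening: 0.503
grasp_force: 61.7
```

```bash

python3 -m handwheel '[[[-0.6,0,0,0.1,0,0,0],[0.1,0,0,0.1,0,0,0],[0.4,0,0,0.1,0,0,0],[0.4,0,0,0.1,0,0,0],[0.4,0,0,-2,0,0,0],[0.4,0,0,-6,0,0,0],[0.4,0,0,-11,0,0,0],[0.4,0,0,-17,0,0,0],[0.4,0,0,-18,0,0,0],[0.4,0,0,-18,0,0,0]]]'
python3 - <<'E'
from h import *
from bench import status,camera
o=status.get_obs();c=camera("wrist");T=T_wrist(c,o)
k,l,s,ce=cv2.connectedComponentsWithStats(mask(c["frame"],45,85))
for i in range(1,k):
    if s[i,4]>300: print(s[i],ray(c,ce[i],.118,T)[0].round(4))
print(tool(o,(.477,-.309,.23)))
E
```

```text
time_s: 49.75
eef_pos: [0.5431, 0.2492, 0.2427]
eef_rot: [-0.0, 0.988, -0.157, 0.001]
wrist_force: [-0.5, -0.5, -1.0]
opening: 0.699
grasp_force: 0.0
[ 505   19  133  126 8313] [0.5657 0.0518 0.118 ]
[ 541   49   56   68 1132] [0.5626 0.0571 0.118 ]
[294 132  54  38 947] [0.573  0.2388 0.118 ]
[ 300  165   41   44 1385] [0.5434 0.2494 0.118 ]
[11.06 55.11  1.24]
```

Green is on the pad centre. Yellow last.

```bash

python3 -m handwheel '[[[0.6,1.2,6,0,0,0,0],[0.6,2.4,12,0,0,0,0],[0.6,3.6,18,0,0,0,0],[0.6,4.8,24,0,0,0,0],[0.6,6,30,0,0,0,0],[0.6,7.2,36,0,0,0,0],[0.6,8.4,42,0,0,0,0],[0.6,9.6,48,0,0,0,0],[0.6,11,54,0.5,0,0,0],[0.6,11,55.1,1,0,0,0]]]'
python3 -m handwheel '[[[0.5,0,0,4,0,0,0],[0.5,0,0,7,0,0,0],[0.5,0,0,7,0,0,0],[0.5,0,0,7,0,0,0]]]'
python3 - <<'E'
from h import *
from bench import status
print(tool(status.get_obs(),(.477,-.3085,.056)))
E
```

```text
time_s: 51.05
eef_pos: [0.4743, -0.3116, 0.2291]
eef_rot: [-0.001, 0.987, -0.16, -0.002]
wrist_force: [-0.0, 0.8, 0.5]
opening: 0.802
grasp_force: 0.0
time_s: 51.55
eef_pos: [0.4764, -0.3083, 0.1625]
eef_rot: [-0.0, 0.988, -0.157, -0.0]
wrist_force: [-0.1, -0.6, 1.3]
opening: 0.751
grasp_force: 0.0
[ 0.06  0.   10.65]
```

```bash

python3 -m handwheel '[[[0.5,0,0,4,0,0,0],[0.5,0,0,8,0,0,0],[0.5,0,0,10.5,0,0,0],[0.5,0,0,10.5,0,0,0],[-0.6,0,0,10.5,0,0,0],[-0.6,0,0,10.5,0,0,0],[-0.6,0,0,10.5,0,0,0],[-0.6,0,0,10.5,0,0,0],[-0.6,0,0,10.5,0,0,0],[-0.6,0,0,10.5,0,0,0]]]'
python3 -m handwheel '[[[-0.6,0,0,-1,0,0,0],[-0.6,0,0,-4,0,0,0],[-0.6,0,0,-8,0,0,0],[-0.6,0,0,-12,0,0,0],[-0.6,0,0,-16,0,0,0],[-0.6,0,0,-19,0,0,0],[-0.6,0,0,-19,0,0,0]]]'
python3 - <<'E'
from h import *
from bench import status
o=status.get_obs();print(tool(o,(.577,.359,.22)))
E
```

```text
time_s: 52.8
eef_pos: [0.4777, -0.3099, 0.0597]
eef_rot: [0.001, 0.988, -0.157, 0.002]
wrist_force: [1.0, 1.7, 7.1]
opening: 0.497
grasp_force: 61.6
time_s: 53.68
eef_pos: [0.4772, -0.3099, 0.2506]
eef_rot: [0.002, 0.988, -0.157, 0.002]
wrist_force: [0.7, -0.7, -3.1]
opening: 0.497
grasp_force: 61.3
[-11.32 -66.69   2.8 ]
```

```bash

python3 -m handwheel '[[[-0.6,-0.5,-3,0,0,0,0],[-0.6,-1.4,-8,0,0,0,0],[-0.6,-2.4,-14,0,0,0,0],[-0.6,-3.4,-20,0,0,0,0],[-0.6,-4.4,-26,0,0,0,0],[-0.6,-5.4,-32,0,0,0,0],[-0.6,-6.4,-38,0,0,0,0],[-0.6,-7.5,-44,0,0,0,0],[-0.6,-8.5,-50,0,0,0,0],[-0.6,-9.5,-56,0,0,0,0]]]'
python3 -m handwheel '[[[-0.6,-0.8,-5,0,0,0,0],[-0.6,-1.6,-9,0,0,0,0],[-0.6,-1.8,-10.7,1.5,0,0,0],[-0.6,-1.8,-10.7,2.5,0,0,0],[-0.6,-1.8,-10.7,2.5,0,0,0],[-0.6,-1.8,-10.7,2.5,0,0,0]]]'
python3 - <<'E'
from h import *
from bench import status
o=status.get_obs();print(tool(o,(.577,.359,.0647)))
E
```

```text
time_s: 54.92
eef_pos: [0.559, 0.2547, 0.245]
eef_rot: [0.001, 0.988, -0.157, -0.001]
wrist_force: [1.7, -0.7, -0.7]
opening: 0.497
grasp_force: 61.4
time_s: 55.68
eef_pos: [0.5764, 0.3589, 0.2222]
eef_rot: [0.0, 0.987, -0.158, -0.0]
wrist_force: [-0.3, 0.2, -1.5]
opening: 0.495
grasp_force: 61.5
[ 0.05 -0.03 15.75]
```

```bash

python3 -m handwheel '[[[-0.6,-0.1,0.1,3,0,0,0],[-0.6,-0.1,0.1,7,0,0,0],[-0.6,-0.1,0.1,11,0,0,0],[-0.6,-0.1,0.1,14,0,0,0],[-0.6,-0.1,0.1,15.1,0,0,0],[-0.6,-0.1,0.1,15.6,0,0,0],[-0.6,-0.1,0.1,15.8,0,0,0],[-0.6,-0.1,0.1,15.9,0,0,0],[-0.6,-0.1,0.1,15.9,0,0,0]]]'
```

```text
time_s: 56.8
eef_pos: [0.5758, 0.36, 0.0648]
eef_rot: [-0.001, 0.988, -0.157, 0.001]
wrist_force: [-0.5, -0.8, 2.7]
opening: 0.498
grasp_force: 61.8
```

```bash

python3 -m handwheel '[[[0.1,0,0,0,0,0,0],[0.4,0,0,0,0,0,0],[0.4,0,0,0,0,0,0],[0.4,0,0,0,0,0,0],[0.4,0,0,-2,0,0,0],[0.4,0,0,-6,0,0,0],[0.4,0,0,-11,0,0,0],[0.4,0,0,-17,0,0,0],[0.4,0,0,-20,0,0,0],[0.4,0,0,-20,0,0,0]]]'
python3 -m handwheel '[[[0.4,-4,5,0,0,0,0],[0.4,-8,10,0,0,0,0],[0.4,-12,15,0,0,0,0],[0.4,-14,20,0,0,0,0],[0.4,-14,22,0,0,0,0],[0.4,-14,22,0,0,0,0]]]'
python3 - <<'E'
from h import *
from bench import status,camera
t=camera("top");f=t["frame"]
for n,a in dict(yellow=(22,34),green=(45,85),red=(0,8)).items():
    k,l,s,ce=cv2.connectedComponentsWithStats(mask(f,*a)[170:270,130:240])
    print(n,[(s[i,4],ray(t,ce[i]+[130,170],.118)[0].round(3)) for i in range(1,k) if s[i,4]>60])
a=cv2.resize(f[100:300,120:480],(800,444));cv2.imwrite("pics/end.png",a)
E
```

```text
time_s: 58.05
eef_pos: [0.5766, 0.3604, 0.269]
eef_rot: [-0.002, 0.988, -0.157, 0.004]
wrist_force: [1.0, 0.2, -0.7]
opening: 0.699
grasp_force: 0.0
time_s: 58.8
eef_pos: [0.3726, 0.1933, 0.2627]
eef_rot: [0.0, 0.987, -0.158, -0.0]
wrist_force: [-0.6, 0.3, 0.3]
opening: 0.701
grasp_force: 0.0
yellow [(np.int32(142), array([0.574, 0.359, 0.118])), (np.int32(90), array([0.573, 0.309, 0.118]))]
green [(np.int32(99), array([0.538, 0.211, 0.118])), (np.int32(136), array([0.542, 0.249, 0.118]))]
red [(np.int32(99), array([0.516, 0.319, 0.118]))]
```

View pics/end.png

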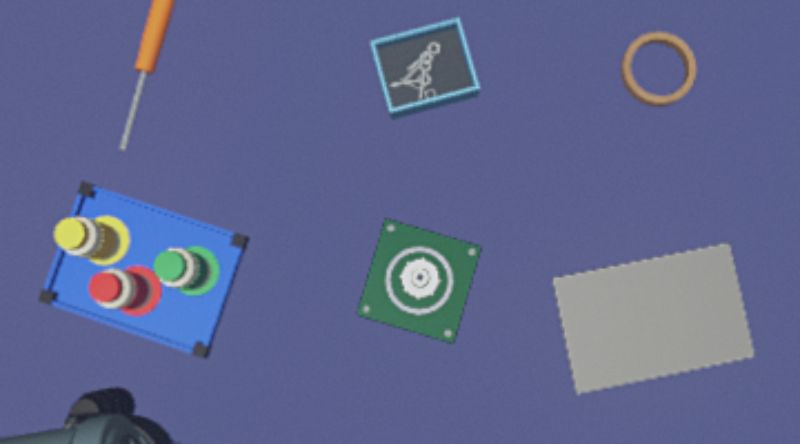

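The final top view shows yellow (72,235), red (106,288) and green (172,267) standing on their own pads, within about 3 mm of centre. The hub is inside the rim at (420,279), the bin is unmoved at (425,66), and the arm is clear.

```bash
python3 -c "
from bench import ctrl;print(ctrl.hand_in())"
```

```text
the job is handed in; nothing more can be done
None
```

The job is handed in after about 59 s: the hub is upright inside the rim, all three bottles are back on their own pads within about 3 mm of centre, nothing was knocked over, the bin wasn't touched, and the gripper is open and clear.

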